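# Drive a bobbin pallet under the gravity catch of its lane

## Robot

A 6-joint arm with a two-finger parallel gripper is mounted at the origin on a cart in front of the work surface, level with it; the furniture and walls round the work are solid. World frame = base frame: x ahead of the robot, y to its left, z up, the work surface at z = 0. Lengths are in m, angles in degrees, forces in N, time in s.
With the tool pointing down it reaches from about 0.325 to 0.85 m from the base axis. Payload 15.5 kg.
Tool frame: the origin (TCP) lies on the centre line of the jaws, within the pads' length; the fingertips stand 11 mm ahead of it and the grasp point (between the pads) lies 8 mm behind it; z points along the fingers, y is the direction in which the jaws open and shut (so a half turn about z gives the same grasp; the last joint's range is limited). The gripper opens to 91 mm and grips with 3 to 60 N. Pads are 32 mm wide; open, the fingers measure 118 mm over their backs; the gripper's body (76 mm by 178 mm) begins 60 mm behind the grasp point.
Start: joints at [-73.425, 28.281, 77.091, -0, 74.628, -5.472], TCP at [0.235, -0.579, 0.204] pointing down, gripper open.
Joint ranges: [-166.48, 166.48], [-47.26, 123.95], [12.59, 153.08], [-70.14, 250.14], [6.76, 159.57], [-176.63, 176.63]. Speed limits (degrees/s): [108.29, 108.29, 147.25, 172.46, 172.46, 172.46].

## Interface

Orientations are given as [roll, pitch, yaw] about the fixed x, y, z axes, in that order (R = Rz(yaw) Ry(pitch) Rx(roll)).
In Python, from rig import get_state, imaging, env, find_in, masks_of, place_of gives the robot as it stands. The module is installed in compiled form; this text tells all that it offers.
- The arm moves only by the shell command python3 -m handwheel 'ROWS' [OPENING] [FORCE]. ROWS is JSON, a list of rows, each a list of 2 entries, a list of its own where there are three numbers: the shift along the tool's x, y, z in m, then the turn about the tool's z in degrees. In form: [[[tx, ty, tz], twist], ...]. A call has 1 to 12 rows; each row shifts and turns the commanded pose from where the row before left it, along the tool's axes as they then stand; what a row does not reach is not made up. A row lasts 1/10 s, in which the tool goes at most 50 mm and 8.59 degrees, less where a joint would pass 70% of its speed; a pose out of reach is approached as far as the arm can. A call is refused whole if a number of a shift passes 0.05 or a number of a turn 8.59, either way. A call with a gripper value outside its range is refused whole. OPENING is the opening, from -1 (shut) to 1 (fully open), set as the call begins (- or left out, the last holds). The fingers move at their own pace and stop on an object; FORCE is the grip in N (left out, the last holds). Time passes only in rows, so rows that do not move let the fingers close. It gives the time, the measured TCP pose, the force and the opening at its end, in the units of the state.
- get_state(): the state, without advancing time (a new reading comes with each control period).
- imaging.read_camera(name): name is "side" or "top"; returns a dict with "img" (420x560x3 uint8, red, green, blue), "z_map" (420x560 float32, m along the optical axis (not along the pixel's ray), 0 where there is no reading), "vertical_fov" (degrees; the focal length in pixels is half the picture's height over the tangent of half this angle, whatever the lens; pixels are square), "cx", "cy" (the principal point, pixels), "cam_to_world" (4x4, takes a point from camera to world coordinates). Camera axes: x right, y down, z forward; pixel columns grow to the right and rows downward; lengths in m; the calibration is good to about 2 mm. A picture is of the moment at which its call begins.
- env.job_done(): hands the job in, once; it reports no verdict.
Trained networks look in a picture, given as the dict that the camera call returned (one of the last four; its "shot" number tells which), for a name from the list of things; names that differ only in an ending like _2 or _b are one class to them, and where a whole thing is asked for, a point or a joint stands for the part that bears it (a point fixed in the world has none). Each returns a list of dicts, best first, with "confidence" (0 to 1); they miss things now and then, are a little off and sometimes report something else, mostly with a low value. They report only what shows in the picture. A call takes as long as a camera call. They do not tell look-alikes from the thing itself.
- find_in(picture, query): "uv" ([column, row] in pixels, amid what is visible of it).
- masks_of(picture, query): "region" (420x560 bool, what is visible of it) and "uv" ([column, row] in pixels, amid what is visible of it).
- place_of(picture, query): "uv" ([column, row] in pixels: a listed point, or the origin of a listed thing).
The state is a dict: "time_s": time; "joints": joint angles; "joint_vel": joint speeds; "effort": joint torques, N m; "tcp_pos": TCP position; "eef_rot": TCP orientation; "contact_force": force on the tool from outside, world axes, zero at the start; "moment": the same for the moment, N m; "finger_gap": finger opening in m.
Only numpy, scipy, OpenCV 4.12 (cv2) and the standard library are available. Lean on these libraries where they do the work, as an engineer would, in place of code of your own. Each camera call takes 0.05 s, during which the arm holds its last target.

## Task

Load the grey bobbin pallet, with its two bobbins still in their nests, into the metal lane; it has a lug on its deck to lift it by and a tail post to slide it by. Lay it flat in the lane's flared mouth, tail outward and short of the catch, and let go; then take it again and slide it in so that the pallet itself lifts the hinged catch and the catch drops behind the deck, and draw it back until the deck rests against the catch. Keep the robot off the catch and leave the other things on the bench where they are.

Things in the scene. Friction and masses are not known exactly. Their poses are not given: they have to be found in the camera images.
- lane: Fixed metal lane: base 124 mm wide, 6 mm thick, with a dark rail along each side (8 mm wide, top 20 mm above bench). Origin on the bench, on the centre line, at the catch's stopping (inner) face at rest; x is the loading direction (from flared mouth to end stop), z up. Base spans x -207 to +187 mm; end stop's face at x = +175. Rails are 80 mm apart inside from x = -28 on.
- lane_mouth (a point): Centre of the lane's open mouth on the base plate's surface (6 mm above the bench), at x = -198 mm in the lane; axes as the lane's. Here the rails are 108 mm apart inside, narrowing evenly to 80 mm at x = -28.
- catch_axle (a point): Middle of the catch's axle, 66 mm above the bench, across the lane at x = -23 mm (lane frame). Its cheeks stand 49 to 59 mm out on each side, x -34 to -12, 76 mm high. Two prongs 12 mm wide hang from it 23 to 35 mm either side of the centre line, with 46 mm between them for lug, bobbins and tail; 61 mm free height below the axle.
- catch (a joint): Hinge of the steel gravity catch, rad: 0 = at rest, hanging and leaning inward, tips 2 mm above the base; grows as the tips swing inward (+x of the lane) and up, to 1.1. Swings freely under its weight (120 g), cannot swing outward past 0. Rides at about 0.29 on a pallet's deck and drops to 0 once the deck's rear edge is 15 mm or more past lane x = 0.
- pallet: Grey pallet, 0.3 to 0.55 kg, flat on the bench at first. Origin on its underside below the deck's middle; x to its front, z up. Deck 150 x 76 mm (x -75 to +75), 10 mm thick, front corners rounded. A tongue 24 mm wide, 9 mm high runs back to x = -152. In the lane it rests 6 mm up; its origin is at lane x = +75 when drawn back against the catch, +100 when at the end stop.
- lug_top (a point): Middle of the top of the steel lug to lift the pallet by, at pallet x = -12, y = 0, z = 45 mm: 30 mm along x, 12 mm across, standing on the deck (10 to 45 mm above the pallet's underside). Axes as the pallet's.
- post_top (a point): Middle of the top of the steel tail post, at pallet x = -138, y = 0, z = 55 mm: 14 x 14 mm, standing on the tongue (9 to 55 mm above the pallet's underside). Axes as the pallet's.
- nest_front (a point): Centre of the front nest on the deck's surface, at x = +34 on the pallet: three pins 9 mm high round a bobbin.
- nest_rear (a point): Centre of the rear nest on the deck's surface, at x = -52 on the pallet.
- bobbin_1_axis (a point): Centre of the underside of the bobbin that stands in the front nest: loose copper-coloured bobbin 21 mm in diameter, 20 mm high. z along its axis.
- bobbin_2_axis (a point): The same point of the like bobbin that stands in the rear nest.
- bobbin_3: Bystander: a third bobbin, 21 mm in diameter, 20 mm high, standing on the bench. To be left alone.
- side_cutter: Bystander: side cutters with red grips, 115 mm long, 12 mm high, lying on the bench. To be left alone.
- flux_tin: Bystander: round white tin, 63 mm in diameter, 22 mm high. To be left alone.
Things that resemble listed ones, but are neither listed nor needed, are in the scene too. What is shaped like the pallet but red is not meant.

How it is judged:
By the outcome, as a careful person would: the job done as asked, in the order asked, and still so for the second after the job is handed in, with the robot touching nothing.
It also fails if it takes over 61 s, if anything falls off the work surface, if the arm or the gripper's body presses on something with over 40 N, if the wrist force passes 120 N, or if a joint passes its speed limit or range.

## Working session

There is one attempt and no reset: what is moved stays moved. The work goes in short steps, Python scripts to look and compute and a shell command to move; the robot and the scene stay as the last step left them, time stands still between calls to the robot, and variables do not carry over. Pictures are saved under pics/ and viewed, and the job is handed in when it is done.

```bash
mkdir -p pics; ls; cat > h.py <<'E'
import numpy as np, cv2, json
from rig import get_state, imaging, env, find_in, masks_of, place_of
def ray(p,uv):
    f=210/np.tan(np.radians(p["vertical_fov"])/2)
    d=np.array([(uv[0]-p["cx"])/f,(uv[1]-p["cy"])/f,1.0])
    T=np.array(p["cam_to_world"]); return T[:3,3],T[:3,:3]@d
def at_z(p,uv,z):
    o,d=ray(p,uv); return o+d*(z-o[2])/d[2]
def cloud(p):
    v,u=np.mgrid[0:420,0:560]; f=210/np.tan(np.radians(p["vertical_fov"])/2)
    Z=p["z_map"]; X=np.stack([(u-p["cx"])/f*Z,(v-p["cy"])/f*Z,Z],-1)
    T=np.array(p["cam_to_world"]); return X@T[:3,:3].T+T[:3,3]
def save(p,n): cv2.imwrite(n,cv2.cvtColor(p["img"],cv2.COLOR_RGB2BGR))
E
python3 - <<'E'
from h import *
s=get_state(); print(s["time_s"],s["tcp_pos"],s["eef_rot"],s["contact_force"],s["finger_gap"])
for n in("top","side"):
    p=imaging.read_camera(n); save(p,f"pics/{n}0.png"); print(n,p["vertical_fov"],p["cx"],p["cy"],np.round(p["cam_to_world"],3).tolist(),p["shot"])
    C=cloud(p)
    for q in ["lane_mouth","catch_axle","pallet","lug_top","post_top","bobbin_1_axis","nest_front","nest_rear","lane"]:
        for r in place_of(p,q)[:3]:
            u,v=[int(round(x)) for x in r["uv"]]
            print(q,np.round(r["uv"],1),round(r["confidence"],2), np.round(C[v,u],3) if 0<=v<420 and 0<=u<560 else None)
print(get_state()["time_s"])
E
```

```text
pics
0.0 [ 0.2344943  -0.57892967  0.20353978] [-1.79930114e+02 -7.43494470e-03  2.20448961e+01] [-0.6180775  -0.26574845 -0.00861999] 0.09152168601888093
top 47.31223408807992 279.42814583001996 208.22365523698457 [[0.004, -0.992, 0.124, 0.343], [-1.0, -0.005, -0.01, -0.037], [0.01, -0.124, -0.992, 1.697], [0.0, 0.0, 0.0, 1.0]] 1
lane_mouth [252.2 194. ] 0.56 [0.605 0.044 0.003]
catch_axle [206.7 199.9] 0.57 [0.582 0.204 0.005]
pallet [351. 260.] 0.93 [ 0.372 -0.306  0.002]
lug_top [354.6 262.9] 0.79 [ 0.361 -0.314  0.038]
lug_top [327.5 205.1] 0.7 [ 0.564 -0.225  0.019]
lug_top [341.4 199.8] 0.68 [ 0.579 -0.268  0.041]
post_top [374.4 183.6] 0.55 [ 0.634 -0.381  0.058]
post_top [171.3 260.9] 0.24 [0.366 0.322 0.018]
bobbin_1_axis [288.1 159.9] 0.73 [ 0.73  -0.084  0.   ]
bobbin_1_axis [327.5 207.5] 0.45 [ 0.552 -0.224  0.032]
bobbin_1_axis [200.2 200.3] 0.23 [0.582 0.229 0.002]
nest_rear [350.3 194.6] 0.88 [ 0.598 -0.301  0.033]
nest_rear [366.  264.7] 0.81 [ 0.349 -0.203  0.82 ]
nest_rear [252.9 193.8] 0.5 [0.605 0.041 0.003]
lane [197.9 200.1] 0.85 [0.582 0.237 0.002]
lane [253.1
[... 369 characters left out ...]
 [286.4 172.7] 0.94 [ 0.568 -0.231  0.033]
lug_top [284.  160.5] 0.9 [ 0.582 -0.275  0.047]
lug_top [281.  164.3] 0.7 [ 0.594 -0.296  0.014]
post_top [364.2 136.4] 0.95 [ 0.351 -0.445  0.054]
post_top [275.7 136.3] 0.63 [ 0.627 -0.383  0.056]
bobbin_1_axis [287.2 179.7] 0.52 [ 0.563 -0.223  0.013]
bobbin_1_axis [264.3 237.9] 0.38 [0.582 0.025 0.008]
nest_front [354.3 182.1] 0.79 [ 0.364 -0.251  0.016]
nest_front [289.9 177.4] 0.69 [ 0.554 -0.222  0.026]
nest_rear [335.4 257.9] 0.75 [0.39  0.054 0.002]
nest_rear [280.9 166. ] 0.66 [ 0.593 -0.291  0.01 ]
lane [286.8 177.9] 0.67 [ 0.562 -0.219  0.023]
lane [252.9 298.3] 0.57 [0.567 0.225 0.01 ]
lane [289.  176.8] 0.17 [ 0.557 -0.222  0.026]
1.0
```

View pics/top0.png

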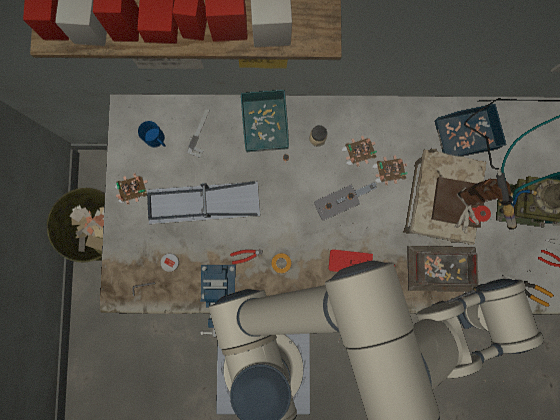

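View pics/side0.png

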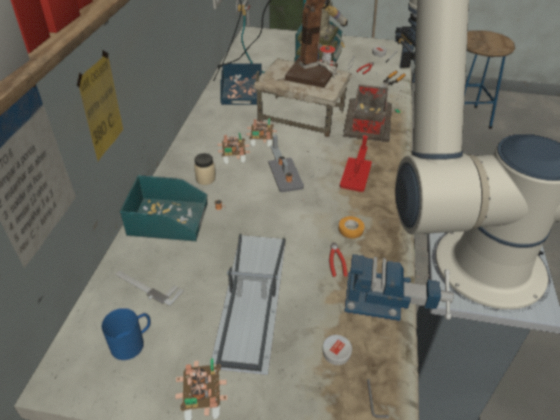

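```bash
python3 - <<'E'
from h import *
for n in("top","side"):
    p=imaging.read_camera(n); np.savez(f"{n}0.npz",**{k:v for k,v in p.items()})
    C=cloud(p)
    for nm,b in (("lane",(0.45,0.7,-0.05,0.46)),("pal",(0.45,0.72,-0.45,-0.12))):
        m=(C[...,0]>b[0])&(C[...,0]<b[1])&(C[...,1]>b[2])&(C[...,1]<b[3])
        vs,us=np.nonzero(m); print(n,nm,m.sum(),us.min(),us.max(),vs.min(),vs.max(),"bench z",np.median(C[...,2][m]))
    z=cv2.resize(p["img"][120:280,120:400] if n=="top" else p["img"][110:370,170:350],None,fx=2.85 if n=="top" else 2.3,fy=2.85 if n=="top" else 2.3,interpolation=cv2.INTER_CUBIC)
    cv2.imwrite(f"pics/{n}z.png",z[...,::-1])
E
```

```text
top lane 9974 132 278 167 237 bench z 0.0019273195223316053
top pal 6889 298 392 162 238 bench z 0.00013044141774409823
side lane 18207 166 316 215 402 bench z 0.002707284099314422
side pal 5897 228 331 126 211 bench z 0.0019477607812732334
```

View pics/topz.png

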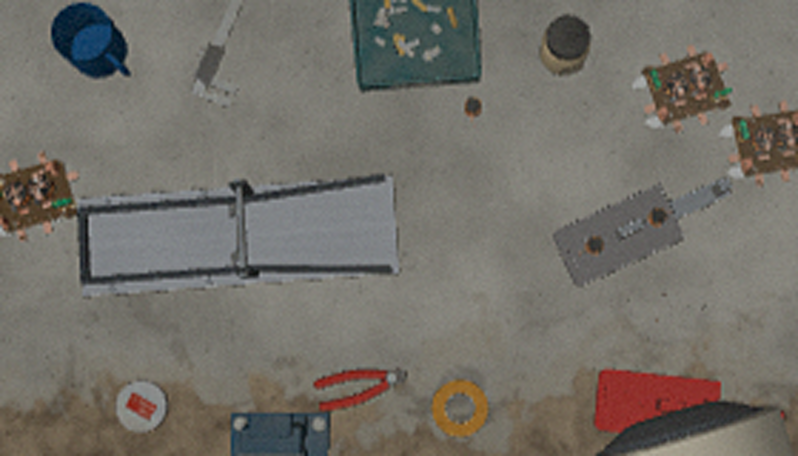

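View pics/sidez.png

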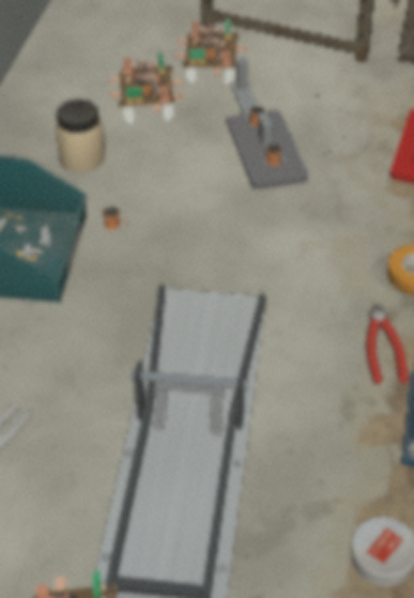

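```bash
cat > fit.py <<'E'
from h import *
from scipy.optimize import minimize
def box(x0,x1,y0,y1,z0,z1): return np.array([[x,y,z] for x in(x0,x1) for y in(y0,y1) for z in(z0,z1)],float)
PAL=[box(-75,75,-38,38,0,10),box(-152,-75,-12,12,0,9),box(-145,-131,-7,7,9,55),box(-27,3,-6,6,10,45),box(24.5,43.5,-9,9,10,30),box(-61.5,-42.5,-9,9,10,30)]
LANE=[box(-207,187,-62,62,0,6),box(-28,187,40,48,0,20),box(-28,187,-48,-40,0,20),box(175,187,-48,48,0,20),
 np.vstack([box(-29,-27,40,48,0,20),box(-199,-197,54,62,0,20)]),np.vstack([box(-29,-27,-48,-40,0,20),box(-199,-197,-62,-54,0,20)]),
 box(-34,-12,49,59,0,76),box(-34,-12,-59,-49,0,76),box(-27,-19,-55,55,62,70)]
def proj(p,X):
    T=np.linalg.inv(p["cam_to_world"]); c=X@T[:3,:3].T+T[:3,3]; f=210/np.tan(np.radians(float(p["vertical_fov"]))/2)
    return np.c_[c[:,0]/c[:,2]*f+p["cx"],c[:,1]/c[:,2]*f+p["cy"]]
def render(p,M,q,S=6,z=0):
    x,y,a=q; R=np.array([[np.cos(a),-np.sin(a),0],[np.sin(a),np.cos(a),0],[0,0,1]])
    im=np.zeros((420*S,560*S),np.uint8)
    for b in M:
        h=cv2.convexHull(((proj(p,(b/1000)@R.T+[x,y,z])+.5)*S).astype(np.float32))
        cv2.fillConvexPoly(im,np.round(h).astype(np.int32),255)
    return cv2.resize(im,(560,420),interpolation=cv2.INTER_AREA)/255.
def fit(pics,masks,M,q0,z=0):
    ms=[m.astype(float) for m in masks]
    def c(s):
        q=q0+s*np.array([.01,.01,.05])
        return sum(np.abs(render(p,M,q,z=z)-m).sum() for p,m in zip(pics,ms))
    r=minimize(c,np.zeros(3),method="Nelder-Mead",options=dict(initial_simplex=[[0,0,0],[1,0,0],[0,1,0],[0,0,1]],maxiter=150,xatol=.005,fatol=.5))
    return q0+r.x*np.array([.01,.01,.05]),r.fun,[m.sum() for m in ms]
def show(p,M,q,n,crop,S=3,z=0):
    r=(render(p,M,q,z=z)*255).astype(np.uint8); u0,u1,v0,v1=crop
    im=cv2.resize(np.ascontiguousarray(p["img"][v0:v1,u0:u1,::-1]),None,fx=S,fy=S)
    r=cv2.resize(r[v0:v1,u0:u1],None,fx=S,fy=S)
    cs,_=cv2.findContours((r>127).astype(np.uint8),cv2.RETR_LIST,cv2.CHAIN_APPROX_NONE); cv2.drawContours(im,cs,-1,(0,255,0),1); cv2.imwrite(n,im)
E
python3 - <<'E'
from fit import *
pics={n:imaging.read_camera(n) for n in("top","side")}
Q={"pallet":(PAL,np.array([0.573,-0.255,np.radians(115)])),"lane":(LANE,np.array([0.58,0.205,np.radians(93)]))}
M={}
for k,(mod,q0) in Q.items():
    ms={}
    for n,p in pics.items():
        for r in masks_of(p,k)[:4]:
            rg=r["region"]; ov=(rg*(render(p,mod,q0)>.5)).sum()/rg.sum()
            print(k,n,rg.sum(),round(r["confidence"],2),np.round(r["uv"]),round(ov,2))
            if ov>.5 and n not in ms: ms[n]=rg
    for n in ms:
        q,f,s=fit([pics[n]],[ms[n]],mod,q0); print(k,n,np.round(q[:2],4),np.degrees(q[2]),f,s)
        show(pics[n],mod,q,f"pics/fit_{k}_{n}.png",(290,400,160,240) if (k,n)==("pallet","top") else (225,330,125,200) if k=="pallet" else (140,270,170,235) if n=="top" else (200,300,220,380),S=3 if (k,n)==("lane","side") else 5)
    q,f,s=fit([pics[n] for n in ms],[ms[n] for n in ms],mod,q0); print(k,"both",np.round(q[:2],4),np.degrees(q[2]),f,s)
print(get_state()["time_s"])
E
cd pics; python3 -c "
import cv2,glob
for f in glob.glob('fit*'): print(f,cv2.imread(f).shape)"
```

```text
pallet top 661 0.67 [343. 259.] 0.0
pallet top 905 0.63 [340. 203.] 0.99
pallet side 784 0.89 [285. 174.] 0.99
pallet side 957 0.84 [356. 171.] 0.0
pallet top [ 0.5748 -0.257 ] 115.49503252161607 174.50196078431375 [np.float64(905.0)]
pallet side [ 0.5753 -0.2619] 113.85932948855869 242.79215686274512 [np.float64(784.0)]
pallet both [ 0.5748 -0.2583] 115.06124779314636 451.4980392156863 [np.float64(905.0), np.float64(784.0)]
lane top 3862 0.89 [201. 202.] 0.91
lane side 7165 0.61 [253. 306.] 0.89
lane top [0.5735 0.2259] 94.52422776713398 116.10196078431372 [np.float64(3862.0)]
lane side [0.5722 0.2249] 94.35959246885639 240.25882352941176 [np.float64(7165.0)]
lane both [0.5725 0.2249] 94.4208315753142 378.1921568627451 [np.float64(3862.0), np.float64(7165.0)]
1.4
fit_lane_side.png (480, 300, 3)
fit_lane_top.png (325, 650, 3)
fit_pallet_top.png (400, 550, 3)
fit_pallet_side.png (375, 525, 3)
```

```bash
cd pics; python3 -c "
import cv2,numpy as np
a=[cv2.imread('fit_'+n+'.png') for n in('pallet_top','pallet_side','lane_top','lane_side')]
def fitin(i,w,h):
    s=min(w/i.shape[1],h/i.shape[0]);i=cv2.resize(i,None,fx=s,fy=s);o=np.zeros((h,w,3),np.uint8);o[:i.shape[0],:i.shape[1]]=i[:h,:w];return o
cv2.imwrite('fits.png',np.vstack([np.hstack([fitin(a[0],400,300),fitin(a[1],400,300)]),np.hstack([fitin(a[2],500,300),fitin(a[3],300,300)])]))"
```

```text
(no output)
```

View pics/fits.png

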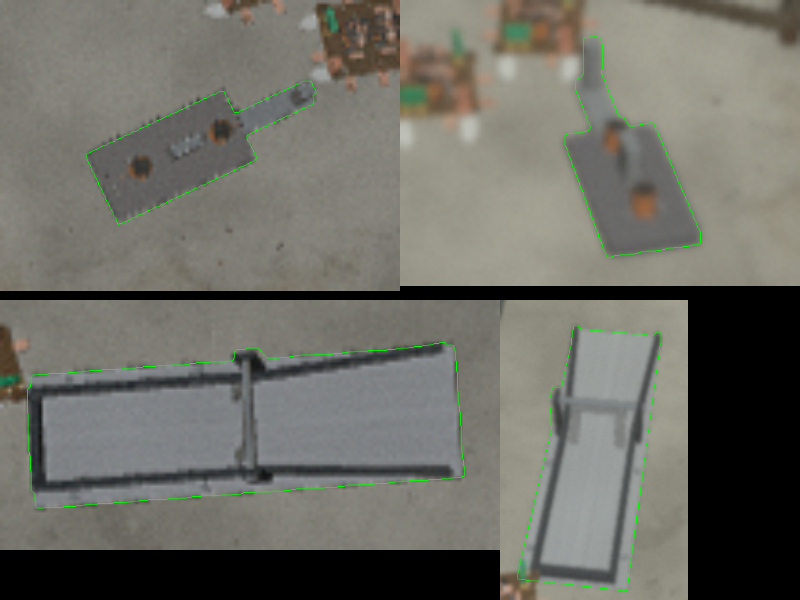

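```bash
cat > plan.py <<'E'
from h import *
L0=np.array([0.5730,0.2255]); LY=94.45
def lane(x,y=0): a=np.radians(LY); return L0+np.array([np.cos(a)*x-np.sin(a)*y,np.sin(a)*x+np.cos(a)*y])/1000
def plan(wps,start=None,dec=3):
    """wps: (x,y,z,yaw,n)"""
    s=get_state()
    if start is None: p=np.array(s["tcp_pos"]); yaw=s["eef_rot"][2]
    else: p=np.array(start[:3]);yaw=start[3]
    rows=[]
    for x,y,z,w,n in wps:
        t=np.array([x,y,z])
        for i in range(n):
            k=n-i; d=(t-p)/k; dw=(w-yaw)/k
            a=np.radians(yaw); X=np.array([np.cos(a),np.sin(a),0]);Y=np.array([np.sin(a),-np.cos(a),0])
            r=[round(float(d@X),dec),round(float(d@Y),dec),round(float(-d[2]),dec)]; tw=round(-dw,1)
            p=p+r[0]*X+r[1]*Y-r[2]*np.array([0,0,1]); yaw-=tw
            if np.linalg.norm(r)>.05: print("TOO FAST",np.linalg.norm(r))
            rows.append([r,tw])
    for i in range(0,len(rows),12): print(json.dumps(rows[i:i+12],separators=(",",":")))
    print("end",np.round(p,4),round(yaw,2))
E
python3 - <<'E'
from plan import *
a=np.radians(115.5); q=np.array([0.5749,-0.258]); lug=q-.012*np.array([np.cos(a),np.sin(a)]); print(lug, lane(-142))
s=get_state(); print(s["time_s"],s["tcp_pos"],s["eef_rot"])
for n in("top","side"):
    pass
plan([(0.36,-0.38,0.20,70,6),(lug[0],lug[1],0.13,115.5,6)])
E
```

```text
[ 0.58006613 -0.26883102] [0.58401765 0.08392807]
1.4 [ 0.23459293 -0.57930099  0.20411646] [-1.79999742e+02 -8.80956180e-05  2.20452058e+01]
[[[0.032,-0.023,0.001],-8.0],[[0.035,-0.018,0.001],-8.0],[[0.037,-0.013,0.001],-8.0],[[0.038,-0.008,0.0],-8.0],[[0.039,-0.003,0.001],-8.0],[[0.039,0.003,0.0],-8.0],[[0.03,0.028,0.012],-7.6],[[0.026,0.032,0.012],-7.6],[[0.022,0.035,0.012],-7.6],[[0.017,0.038,0.011],-7.6],[[0.011,0.039,0.012],-7.5],[[0.007,0.04,0.011],-7.6]]
end [ 0.5795 -0.2686  0.1301] 115.55
```

```bash
python3 -m handwheel '[[[0.032,-0.023,0.001],-8.0],[[0.035,-0.018,0.001],-8.0],[[0.037,-0.013,0.001],-8.0],[[0.038,-0.008,0.0],-8.0],[[0.039,-0.003,0.001],-8.0],[[0.039,0.003,0.0],-8.0],[[0.03,0.028,0.012],-7.6],[[0.026,0.032,0.012],-7.6],[[0.022,0.035,0.012],-7.6],[[0.017,0.038,0.011],-7.6],[[0.011,0.039,0.012],-7.5],[[0.007,0.04,0.011],-7.6]]'
python3 -m handwheel '[[[0,0,0],0],[[0,0,0],0]]' -0.1 20
python3 - <<'E'
from plan import *
s=get_state(); print(s["time_s"],s["tcp_pos"],s["eef_rot"],s["finger_gap"],s["contact_force"])
for n in("top","side"):
    p=imaging.read_camera(n); c=(290,400,160,240) if n=="top" else (215,335,90,200)
    cv2.imwrite(f"pics/{n}1.png",cv2.resize(p["img"][c[2]:c[3],c[0]:c[1],::-1],None,fx=5,fy=5,interpolation=cv2.INTER_CUBIC))
E
```

```text
time_s: 2.6
tcp_pos: [0.581, -0.2676, 0.1296]
eef_rot: [180.0, 0.0, 115.9]
contact_force: [0.1, -0.8, 0.4]
finger_gap: 0.0913
time_s: 2.8
tcp_pos: [0.5797, -0.268, 0.1296]
eef_rot: [-180.0, -0.0, 115.6]
contact_force: [-0.7, -0.4, -0.1]
finger_gap: 0.0782
2.8 [ 0.57971984 -0.2679743   0.12961748] [-1.79965304e+02 -3.21350898e-02  1.15583097e+02] 0.07824785102511317 [-0.72738904 -0.36951081 -0.05256435]
```

View pics/side1.png

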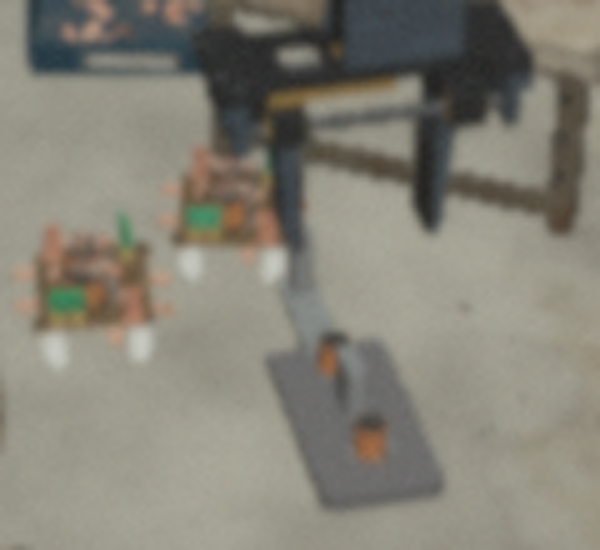

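```bash
python3 -m handwheel '[[[0,0,0.02],0],[[0,0,0.025],0],[[0,0,0.025],0],[[0,0,0.016],0],[[0,0,0.01],0],[[0,0,0.007],0],[[0,0,0],0]]' -0.1
python3 - <<'E'
from plan import *
for n in("side",):
    p=imaging.read_camera(n); c=(215,335,90,200)
    cv2.imwrite(f"pics/{n}2.png",cv2.resize(p["img"][c[2]:c[3],c[0]:c[1],::-1],None,fx=5,fy=5,interpolation=cv2.INTER_CUBIC))
E
```

```text
time_s: 3.6
tcp_pos: [0.5791, -0.2689, 0.027]
eef_rot: [-180.0, -0.0, 115.5]
contact_force: [-0.3, 0.4, 0.2]
finger_gap: 0.0409
```

View pics/side2.png

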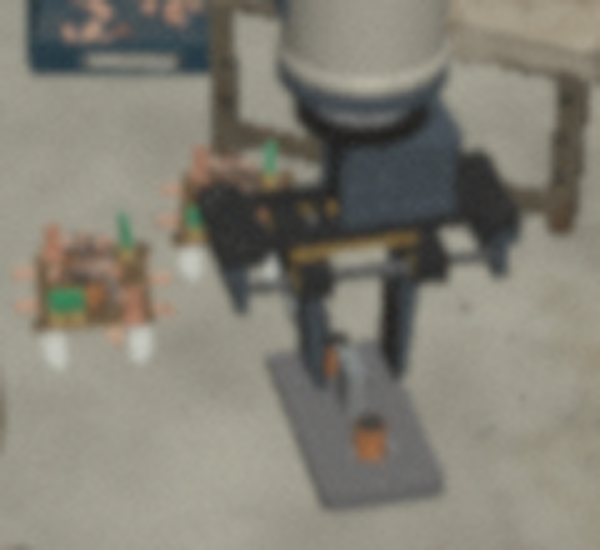

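```bash
python3 -m handwheel '[[[0,0,0],0],[[0,0,0],0],[[0,0,0],0],[[0,0,0],0],[[0,0,0],0],[[0,0,0],0]]' -1 40
python3 -m handwheel '[[[0,0,-0.003],0],[[0,0,-0.006],0],[[0,0,-0.01],0],[[0,0,-0.015],0],[[0,0,-0.015],0],[[0,0,-0.015],0],[[0,0,-0.01],0],[[0,0,-0.004],0],[[0,0,0],0]]' -1
python3 - <<'E'
from plan import *
s=get_state(); print(s["tcp_pos"],s["eef_rot"],s["contact_force"],s["moment"])
for n in("side","top"):
    p=imaging.read_camera(n); c=(215,335,90,200) if n=="side" else (290,400,160,240)
    cv2.imwrite(f"pics/{n}3.png",cv2.resize(p["img"][c[2]:c[3],c[0]:c[1],::-1],None,fx=5,fy=5,interpolation=cv2.INTER_CUBIC))
E
```

```text
time_s: 4.25
tcp_pos: [0.5797, -0.2686, 0.0274]
eef_rot: [180.0, 0.0, 115.5]
contact_force: [-0.4, 1.1, 5.8]
finger_gap: 0.0114
time_s: 5.15
tcp_pos: [0.5797, -0.2687, 0.1058]
eef_rot: [180.0, 0.0, 115.5]
contact_force: [0.4, 0.2, -5.7]
finger_gap: 0.0116
[ 0.57973877 -0.26870431  0.10583914] [1.79966478e+02 4.86804719e-02 1.15547496e+02] [ 0.36849604  0.22432901 -5.6818525 ] [-0.00603352 -0.11302728 -0.05795064]
```

View pics/side3.png

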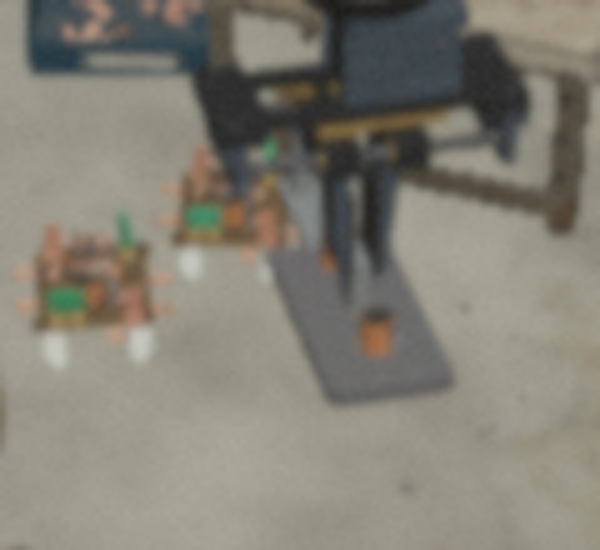

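```bash
python3 - <<'E'
from plan import *
s=get_state(); p=np.array(s["tcp_pos"])[:2]; t=lane(-147); w0=115.55; w1=94.45
# speed profile
v=np.array([3,6,10,15,18]+[20]*11+[18,15,12,8,5,3]); c=np.cumsum(v)/v.sum(); print(len(v),v.sum(),np.linalg.norm(t-p),t)
plan([(*(p+(t-p)*k),0.106,w0+(w1-w0)*k,1) for k in c]+[(*t,0.106,w1,1)])
E
```

```text
22 333 0.34740400034496366 [0.5844056  0.07894314]
[[[0.003,0.001,-0.001],0.2],[[0.005,0.003,-0.0],0.4],[[0.01,0.005,-0.0],0.6],[[0.014,0.006,-0.0],1.0],[[0.017,0.008,-0.0],1.1],[[0.019,0.008,-0.0],1.3],[[0.02,0.008,-0.0],1.2],[[0.019,0.007,-0.0],1.3],[[0.02,0.007,-0.0],1.3],[[0.02,0.007,-0.0],1.2],[[0.02,0.006,-0.0],1.3],[[0.02,0.005,-0.0],1.3]]
[[[0.02,0.005,-0.0],1.2],[[0.02,0.005,-0.0],1.3],[[0.021,0.004,-0.0],1.3],[[0.02,0.004,-0.0],1.2],[[0.019,0.003,-0.0],1.2],[[0.015,0.002,-0.0],0.9],[[0.013,0.002,-0.0],0.8],[[0.008,0.001,-0.0],0.5],[[0.005,0.0,-0.0],0.3],[[0.003,0.001,-0.0],0.2],[[0.0,-0.0,-0.0],-0.0]]
end [0.5849 0.0786 0.1057] 94.45
```

```bash
python3 -m handwheel '[[[0.003,0.001,0],0.2],[[0.005,0.003,0],0.4],[[0.01,0.005,0],0.6],[[0.014,0.006,0],1.0],[[0.017,0.008,0],1.1],[[0.019,0.008,0],1.3],[[0.02,0.008,0],1.2],[[0.019,0.007,0],1.3],[[0.02,0.007,0],1.3],[[0.02,0.007,0],1.2],[[0.02,0.006,0],1.3],[[0.02,0.005,0],1.3]]'
python3 -m handwheel '[[[0.02,0.005,0],1.2],[[0.02,0.005,0],1.3],[[0.021,0.004,0],1.3],[[0.02,0.004,0],1.2],[[0.019,0.003,0],1.2],[[0.015,0.002,0],0.9],[[0.013,0.002,0],0.8],[[0.008,0.001,0],0.5],[[0.005,0,0],0.3],[[0.003,0,0],0.2],[[0,0,0],0],[[0,0,0],0]]'
python3 - <<'E'
from fit import *
s=get_state(); print(s["tcp_pos"],s["eef_rot"],s["contact_force"],s["moment"])
for n in("side","top"):
    p=imaging.read_camera(n); np.savez(f"{n}4.npz",**p); c=(200,320,180,290) if n=="side" else (180,320,150,260)
    cv2.imwrite(f"pics/{n}4.png",cv2.resize(p["img"][c[2]:c[3],c[0]:c[1],::-1],None,fx=5,fy=5,interpolation=cv2.INTER_CUBIC))
E
```

```text
time_s: 6.45
tcp_pos: [0.5819, -0.0664, 0.1051]
eef_rot: [-180.0, -0.0, 103.3]
contact_force: [-0.3, 0.2, -4.1]
finger_gap: 0.0117
time_s: 7.65
tcp_pos: [0.5841, 0.078, 0.1051]
eef_rot: [-180.0, 0.0, 94.4]
contact_force: [0.1, 0.4, -4.3]
finger_gap: 0.0113
[0.58414751 0.07796628 0.1051127 ] [-1.79999502e+02  5.71812432e-03  9.44356677e+01] [ 0.1011294   0.42028467 -4.25142743] [ 0.01358184 -0.06048888  0.01211139]
```

View pics/side4.png

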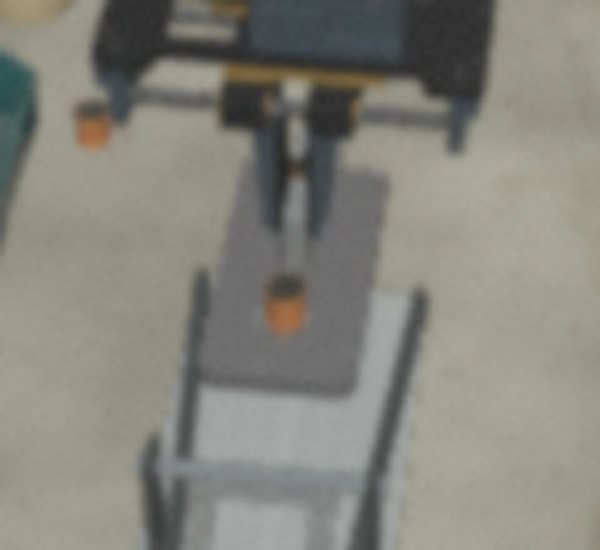

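View pics/top4.png

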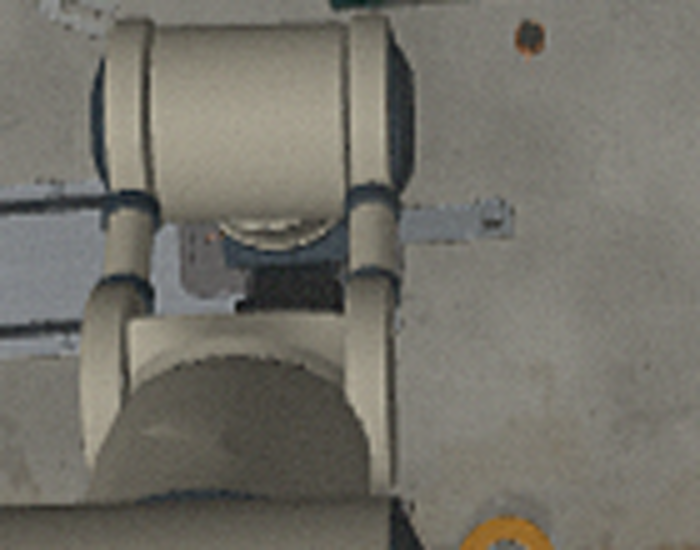

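```bash
python3 - <<'E'
from fit import *
a=np.radians(94.44); q=np.array([0.58415,0.07797])+.012*np.array([np.cos(a),np.sin(a)])
q=np.array([*q,a])
ims=[]
for n in("side","top"):
    p=dict(np.load(n+"4.npz")); c=(200,300,195,285) if n=="side" else (195,295,165,255)
    show(p,PAL,q,f"pics/o_{n}.png",c,S=4,z=0.0777)
    im=cv2.imread(f"pics/o_{n}.png"); 
    LQ=np.array([0.5722,.2249,np.radians(94.36)]) if n=="side" else np.array([.5735,.2259,np.radians(94.52)])
    show(p,LANE,LQ,"pics/tmp.png",c,S=4); im2=cv2.imread("pics/tmp.png"); ims.append(np.hstack([im,im2]))
cv2.imwrite("pics/over4.png",cv2.resize(np.vstack(ims),None,fx=.83,fy=.83))
E
```

```text
(no output)
```

View pics/over4.png

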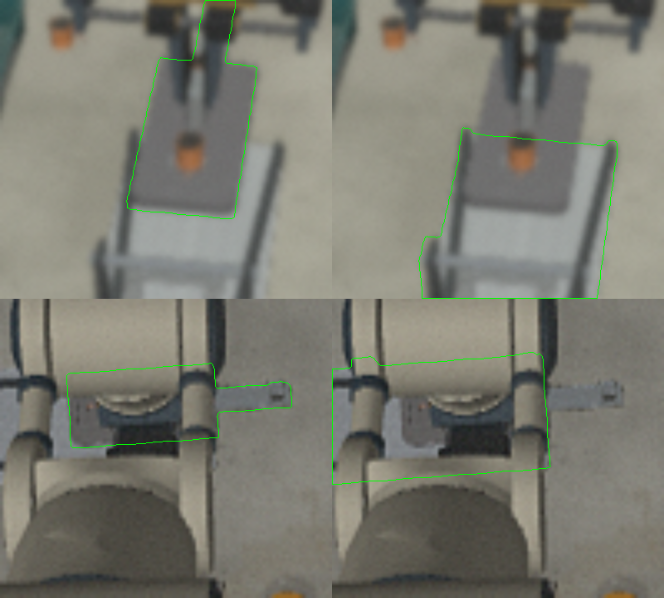

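```bash
python3 -m handwheel '[[[0,0,0.006],0],[[0,0,0.012],0],[[0,0,0.014],0],[[0,0,0.014],0],[[0,0,0.01],0],[[0,0,0.006],0],[[0,0,0.004],0],[[0,0,0.002],0],[[0,0,0],0]]'
python3 -m handwheel '[[[0,0,0.002],0],[[0,0,0.001],0],[[0,0,0],0]]'
```

```text
time_s: 8.65
tcp_pos: [0.5843, 0.0783, 0.0372]
eef_rot: [180.0, 0.0, 94.4]
contact_force: [0.1, -0.7, -4.2]
finger_gap: 0.0116
time_s: 8.95
tcp_pos: [0.5842, 0.0783, 0.0342]
eef_rot: [180.0, -0.0, 94.4]
contact_force: [-1.0, 0.1, -5.7]
finger_gap: 0.0119
```

```bash
python3 -m handwheel '[[[0,0,0.001],0],[[0,0,0],0]]'
python3 - <<'E'
from fit import *
for n in("side",):
    p=imaging.read_camera(n); c=(200,320,180,290) 
    cv2.imwrite(f"pics/{n}5.png",cv2.resize(p["img"][c[2]:c[3],c[0]:c[1],::-1],None,fx=5,fy=5,interpolation=cv2.INTER_CUBIC))
E
```

```text
time_s: 9.15
tcp_pos: [0.5843, 0.0783, 0.0335]
eef_rot: [180.0, 0.0, 94.4]
contact_force: [-2.0, -0.3, 2.5]
finger_gap: 0.0118
```

View pics/side5.png

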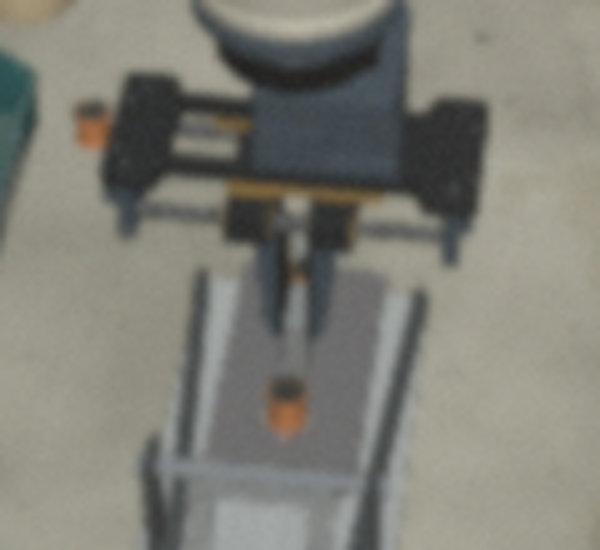

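```bash
python3 -m handwheel '[[[0,0,0],0],[[0,0,0],0],[[0,0,0],0],[[0,0,0],0]]' -0.2
python3 -m handwheel '[[[0,0,-0.005],0],[[0,0,-0.015],0],[[0,0,-0.03],0],[[0,0,-0.03],0],[[-0.02,0,-0.01],0],[[-0.03,0,0],0],[[-0.035,0,0],0],[[-0.03,0,0],0],[[-0.018,0,0],0],[[0,0,0],0]]' -0.2
python3 - <<'E'
from fit import *
s=get_state(); print(s["tcp_pos"],s["eef_rot"],s["contact_force"])
pics={n:imaging.read_camera(n) for n in("top","side")}
q0=np.array([.584,.090,np.radians(94.4)]); ms={}
for n,p in pics.items():
    np.savez(f"{n}6.npz",**p)
    for r in masks_of(p,"pallet")[:4]:
        rg=r["region"]; ov=(rg*(render(p,PAL,q0,z=.006)>.5)).sum()/rg.sum(); print(n,rg.sum(),round(r["confidence"],2),np.round(r["uv"]),round(ov,2))
    for q in("post_top","lug_top","bobbin_1_axis"):
        for r in place_of(p,q)[:3]: print(n,q,np.round(r["uv"],1),round(r["confidence"],2),np.round(at_z(p,r["uv"],{"post_top":.061,"lug_top":.051,"bobbin_1_axis":.016}[q]),4))
    c=(200,320,170,290) if n=="side" else (180,320,150,260)
    cv2.imwrite(f"pics/{n}6.png",cv2.resize(p["img"][c[2]:c[3],c[0]:c[1],::-1],None,fx=5,fy=5,interpolation=cv2.INTER_CUBIC))
E
```

```text
time_s: 9.6
tcp_pos: [0.5843, 0.0783, 0.0331]
eef_rot: [180.0, 0.0, 94.4]
contact_force: [-0.6, -0.5, -0.1]
finger_gap: 0.0362
time_s: 10.6
tcp_pos: [0.5947, -0.0562, 0.1233]
eef_rot: [180.0, 0.0, 94.3]
contact_force: [0.7, 1.5, -0.5]
finger_gap: 0.0367
[ 0.59471017 -0.05617596  0.12331235] [1.79978919e+02 1.95484055e-02 9.43191838e+01] [ 0.69781032  1.54628127 -0.46389541]
top 1067 0.79 [354. 263.] 0.0
top 738 0.62 [235. 200.] 0.96
top post_top [395.8 264.9] 0.93 [ 0.3548 -0.4491  0.061 ]
top post_top [276.7 196.9] 0.87 [ 0.5862 -0.0436  0.061 ]
top lug_top [241.  202.2] 0.95 [0.5685 0.0799 0.051 ]
top lug_top [353.9 260.5] 0.93 [ 0.3693 -0.3085  0.051 ]
top bobbin_1_axis [228.  198.4] 0.58 [0.5866 0.1285 0.016 ]
side 1322 0.92 [264. 248.] 0.97
side 954 0.6 [353. 172.] 0.0
side post_top [365.7 134.6] 0.96 [ 0.346  -0.4433  0.061 ]
side post_top [267.1 201.6] 0.84 [ 0.5911 -0.0609  0.061 ]
side lug_top [358.  162.1] 0.93 [ 0.3603 -0.3044  0.051 ]
side lug_top [258.2 240.5] 0.9 [0.5859 0.0779 0.051 ]
side lug_top [218.5 204.6] 0.51 [ 0.72   -0.0335  0.051 ]
side bobbin_1_axis [257.3 263. ] 0.51 [0.5791 0.1216 0.016 ]
```

View pics/side6.png

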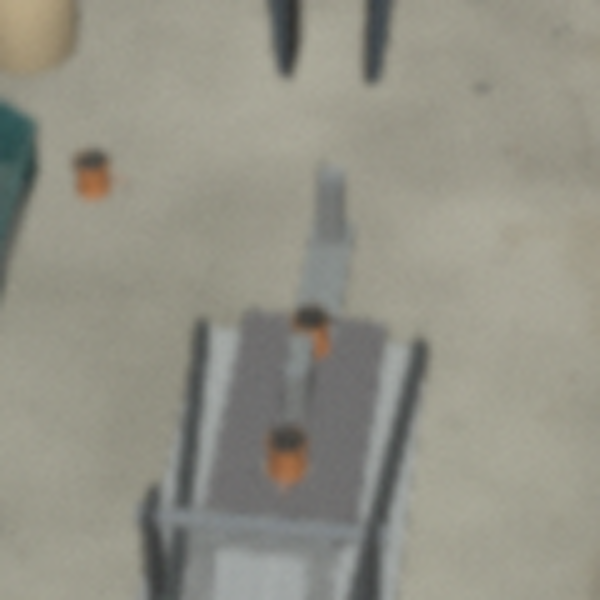

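View pics/top6.png

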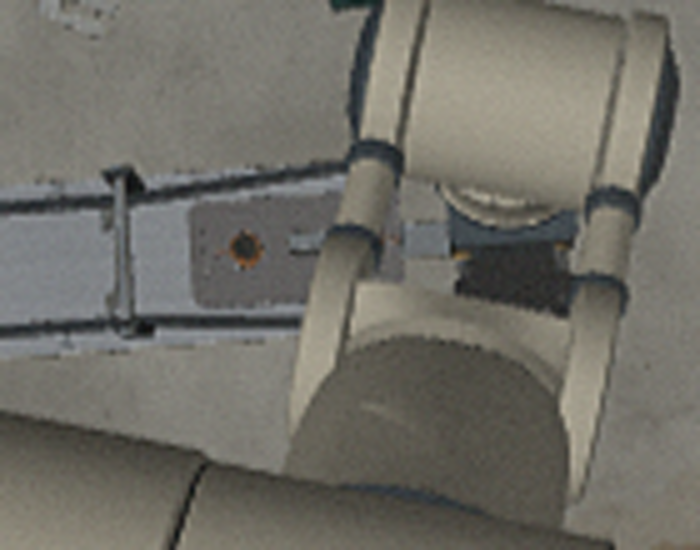

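```bash
python3 - <<'E'
from fit import *
a=np.radians(94.44); u=np.array([np.cos(a),np.sin(a)])
p=dict(np.load("side6.npz")); print(at_z(p,(266.2,204),.061))
ims=[]
for d in(0,.005,-.005):
    q=np.array([.5843,.0783])+(.012+d)*u
    print(d,"post",proj(p,np.array([[*(q-.138*u),.061]])),"lug",proj(p,np.array([[*(q-.012*u),.051]])))
    show(p,PAL,np.array([*q,a]),"pics/tmp.png",(225,290,195,285),S=6,z=0.006); ims.append(cv2.imread("pics/tmp.png"))
o=np.hstack(ims); cv2.imwrite("pics/over6.png",cv2.resize(o,(800,int(o.shape[0]*800/o.shape[1]))))
E
```

```text
[ 0.59152228 -0.05084225  0.061     ]
0 post [[265.0164191  204.72536133]] lug [[258.77985977 240.70725857]]
0.005 post [[264.78415548 205.95505409]] lug [[258.51342665 242.1265291 ]]
-0.005 post [[265.24741747 203.50236735]] lug [[259.04474259 239.29624637]]
```

View pics/over6.png

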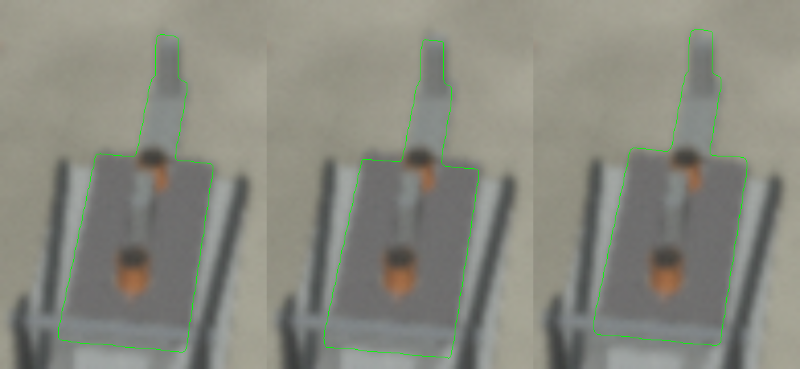

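```bash
python3 -m handwheel '[[[0.001,0,0.015],0],[[0,0,0.025],0],[[0,0,0.02],0],[[0,0,0.01],0],[[0,0,0.007],0],[[0,0,0],0]]' -0.2
python3 - <<'E'
from fit import *
for n in("side","top"):
    p=imaging.read_camera(n); c=(200,320,170,290) if n=="side" else (180,320,150,260)
    cv2.imwrite(f"pics/{n}7.png",cv2.resize(p["img"][c[2]:c[3],c[0]:c[1],::-1],None,fx=5,fy=5,interpolation=cv2.INTER_CUBIC))
E
```

```text
time_s: 11.7
tcp_pos: [0.5942, -0.0532, 0.0458]
eef_rot: [-180.0, -0.0, 94.5]
contact_force: [0.7, -0.5, -0.4]
finger_gap: 0.0366
```

View pics/side7.png

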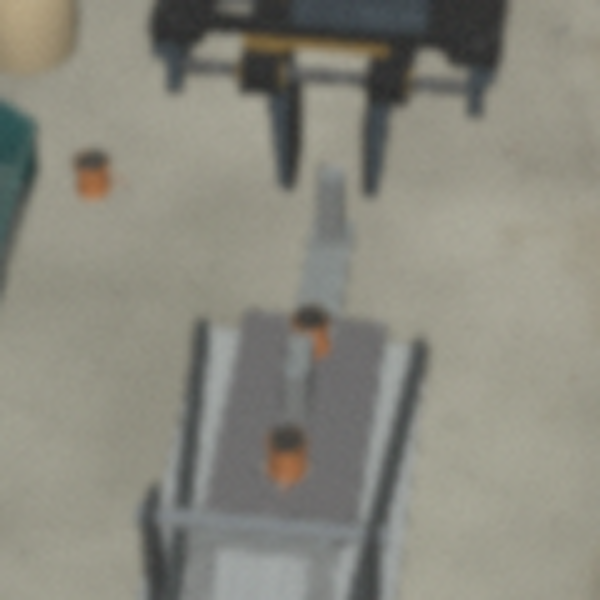

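```bash
python3 -m handwheel '[[[0,0,0],0],[[0,0,0],0],[[0,0,0],0],[[0,0,0],0],[[0,0,0],0]]' -1 30
python3 - <<'E'
from fit import *
p=dict(np.load("side6.npz"))
c=lambda X:(proj(p,np.array([X]))-[200,170])*5
print(c([.594,-.0473,.061]),c([.5942,-.0532,.035]))
E
```

```text
time_s: 12.3
tcp_pos: [0.5946, -0.0534, 0.0464]
eef_rot: [180.0, 0.0, 94.4]
contact_force: [-0.5, -0.5, 3.1]
finger_gap: 0.013
[[325.17283107 173.66677949]] [[326.97634306 202.11901321]]
```

```bash
python3 -m handwheel '[[[0.003,0,0],0],[[0.006,0,0],0],[[0.008,0,0],0],[[0.008,0,0],0],[[0.006,0,0],0],[[0.004,0,0],0],[[0,0,0],0]]'
python3 -m handwheel '[[[0.004,0,0],0],[[0.006,0,0],0],[[0.005,0,0],0],[[0.003,0,0],0],[[0,0,0],0]]'
python3 - <<'E'
from fit import *
for n in("side","top"):
    p=imaging.read_camera(n); c=(200,320,170,290) if n=="side" else (180,320,150,260)
    cv2.imwrite(f"pics/{n}8.png",cv2.resize(p["img"][c[2]:c[3],c[0]:c[1],::-1],None,fx=5,fy=5,interpolation=cv2.INTER_CUBIC))
E
```

```text
time_s: 13.0
tcp_pos: [0.592, -0.0179, 0.0464]
eef_rot: [180.0, 0.0, 94.5]
contact_force: [1.5, 0.2, 2.8]
finger_gap: 0.013
time_s: 13.5
tcp_pos: [0.5907, -0.0003, 0.0464]
eef_rot: [180.0, 0.0, 94.5]
contact_force: [1.3, -0.6, 4.6]
finger_gap: 0.0132
```

View pics/side8.png

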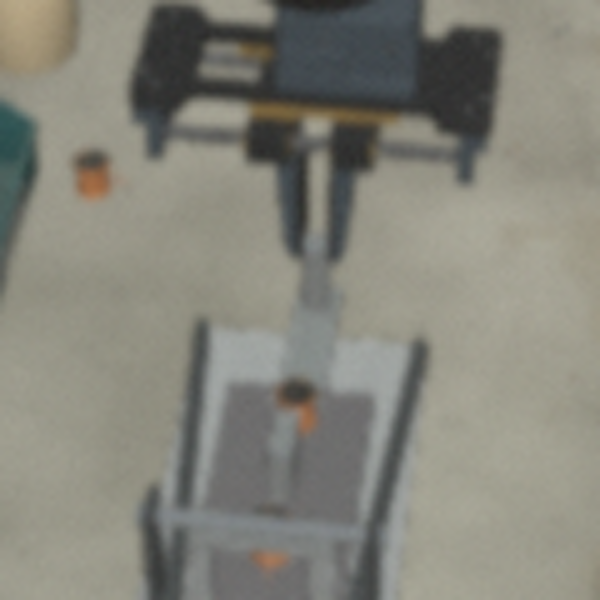

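View pics/top8.png

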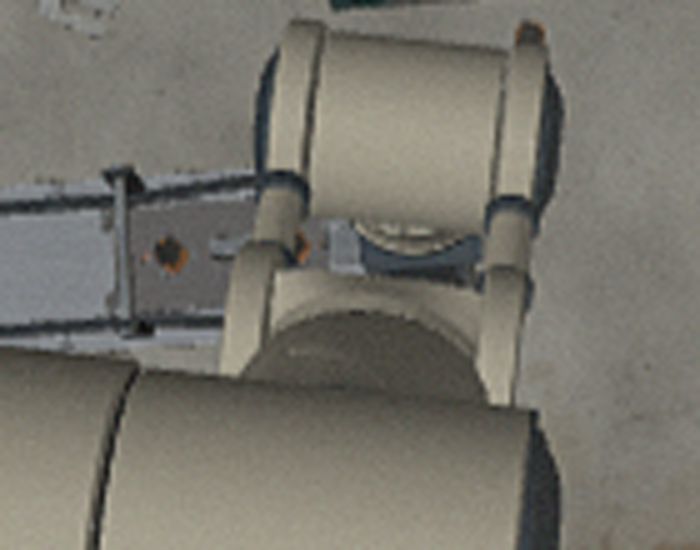

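```bash
python3 -m handwheel '[[[0.003,0,0],0],[[0.005,0,0],0],[[0.006,0,0],0],[[0.006,0,0],0],[[0.005,0,0],0],[[0.003,0,0],0],[[0,0,0],0]]'
python3 -m handwheel '[[[0.004,0,0],0],[[0.007,0,0],0],[[0.008,0,0],0],[[0.008,0,0],0],[[0.007,0,0],0],[[0.004,0,0],0],[[0,0,0],0]]'
```

```text
time_s: 14.3
tcp_pos: [0.5884, 0.0276, 0.0464]
eef_rot: [180.0, 0.0, 94.5]
contact_force: [0.3, -0.6, 7.2]
finger_gap: 0.0129
time_s: 15.0
tcp_pos: [0.5854, 0.0657, 0.0464]
eef_rot: [180.0, 0.0, 94.5]
contact_force: [-0.1, 0.5, 5.0]
finger_gap: 0.0131
```

```bash
python3 - <<'E'
from fit import *
for n in("side",):
    p=imaging.read_camera(n); c=(200,320,170,290) if n=="side" else (180,320,150,260)
    cv2.imwrite(f"pics/{n}9.png",cv2.resize(p["img"][c[2]:c[3],c[0]:c[1],::-1],None,fx=5,fy=5,interpolation=cv2.INTER_CUBIC))
E
```

```text
(no output)
```

View pics/side9.png

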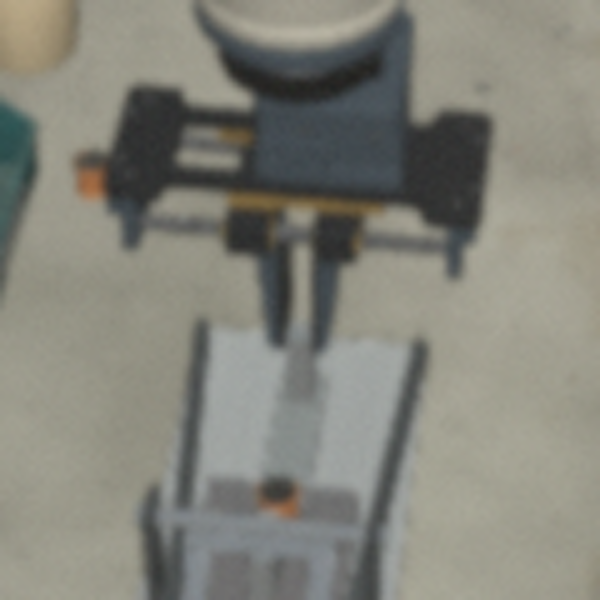

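```bash
python3 -m handwheel '[[[0.004,0,0],0],[[0.007,0,0],0],[[0.01,0,0],0],[[0.01,0,0],0],[[0.01,0,0],0],[[0.01,0,0],0],[[0.01,0,0],0],[[0.008,0,0],0],[[0.006,0,0],0],[[0.003,0,0],0],[[0,0,0],0]]'
python3 - <<'E'
from fit import *
for n in("side","top"):
    p=imaging.read_camera(n); c=(200,320,170,310) if n=="side" else (160,300,150,260)
    cv2.imwrite(f"pics/{n}10.png",cv2.resize(p["img"][c[2]:c[3],c[0]:c[1],::-1],None,fx=5 if n=="top" else 4.2,fy=5 if n=="top" else 4.2,interpolation=cv2.INTER_CUBIC))
E
```

```text
time_s: 16.15
tcp_pos: [0.5792, 0.1433, 0.0463]
eef_rot: [180.0, 0.0, 94.5]
contact_force: [0.8, -0.6, 4.6]
finger_gap: 0.0135
```

View pics/side10.png

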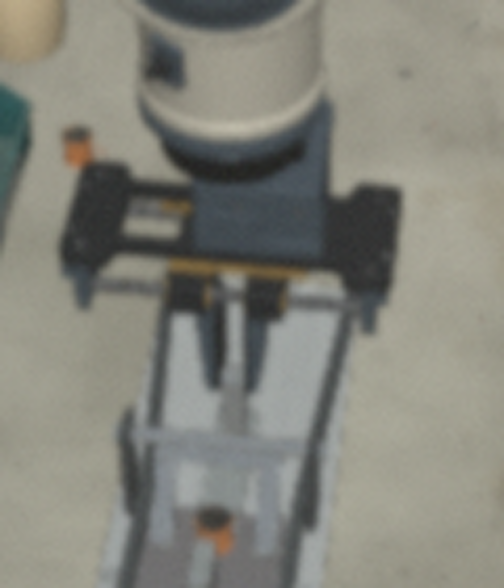

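View pics/top10.png

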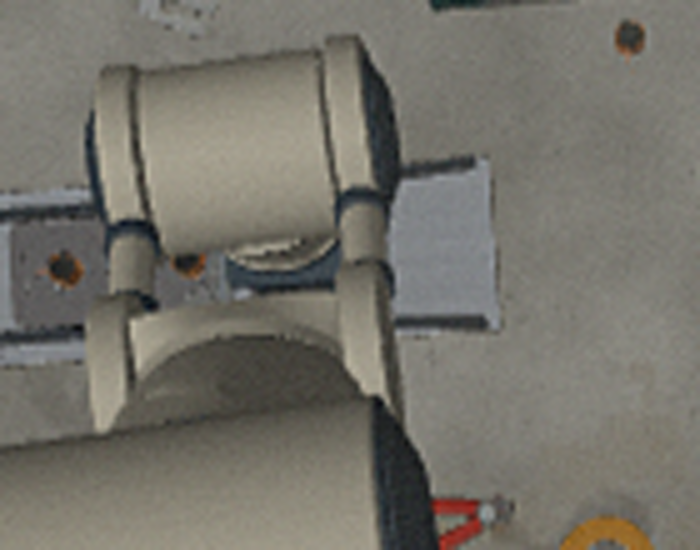

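```bash
python3 -m handwheel '[[[0.003,0,0],0],[[0.006,0,0],0],[[0.007,0,0],0],[[0.006,0,0],0],[[0.004,0,0],0],[[0.003,0,0],0],[[0.002,0,0],0],[[0,0,0],0],[[0,0,0],0]]'
python3 - <<'E'
from fit import *
for n in("side","top"):
    p=imaging.read_camera(n); c=(200,320,170,310) if n=="side" else (160,300,150,260)
    cv2.imwrite(f"pics/{n}11.png",cv2.resize(p["img"][c[2]:c[3],c[0]:c[1],::-1],None,fx=5 if n=="top" else 4.2,fy=5 if n=="top" else 4.2,interpolation=cv2.INTER_CUBIC))
E
```

```text
time_s: 17.15
tcp_pos: [0.5768, 0.1738, 0.0463]
eef_rot: [180.0, 0.0, 94.4]
contact_force: [0.1, -3.3, 6.8]
finger_gap: 0.013
```

View pics/side11.png

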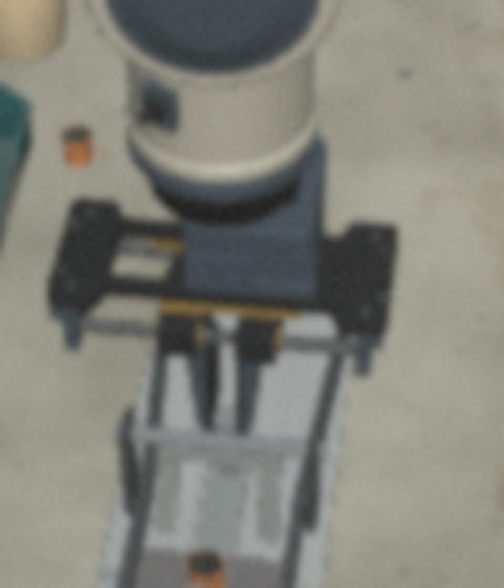

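```bash
python3 - <<'E'
from fit import *
s=get_state();print(s["contact_force"])
p=imaging.read_camera("side"); np.savez("side12.npz",**p)
c=(215,290,260,325); S=10
im=cv2.resize(p["img"][c[2]:c[3],c[0]:c[1],::-1],None,fx=S,fy=S,interpolation=cv2.INTER_CUBIC)
a=np.radians(94.36)
R=np.array([[np.cos(a),-np.sin(a),0],[np.sin(a),np.cos(a),0],[0,0,1]])
def P(X): return ((proj(p,(np.array(X,float)/1000)@R.T+[.5722,.2249,0])-[c[0],c[2]]+.5)*S)
for th,col in((0,(0,255,0)),(.29,(0,0,255))):
    b0=np.arctan2(23,58)-.07; 
    r=np.hypot(23,58); b=np.arctan2(23,58)+th
    for y in(-35,-23,23,35):
        q=P([[-23,y,66],[-23+r*np.sin(b),y,66-r*np.cos(b)]]).astype(int); cv2.line(im,tuple(map(int,q[0])),tuple(map(int,q[1])),col,1)
for x in(15,17.3,20):
    q=P([[x,-38,16],[x,38,16]]).astype(int); cv2.line(im,tuple(map(int,q[0])),tuple(map(int,q[1])),(255,255,0),1)
cv2.imwrite("pics/catch12.png",im)
E
```

```text
[ 1.05753564 -3.29768024  6.17418904]
```

View pics/catch12.png

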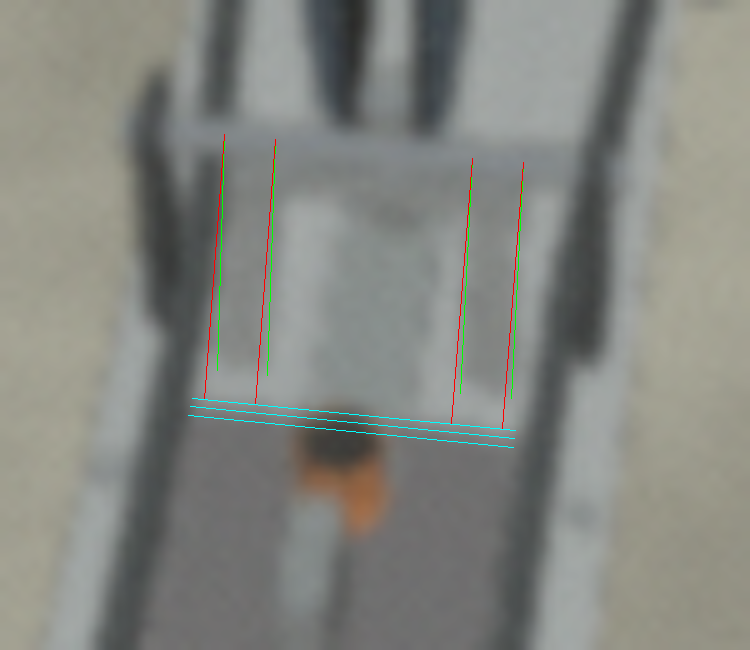

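```bash
python3 -m handwheel '[[[-0.002,0,0],0],[[-0.003,0,0],0],[[-0.003,0,0],0],[[-0.003,0,0],0],[[-0.002,0,0],0],[[-0.001,0,0],0],[[0,0,0],0]]'
python3 -m handwheel '[[[-0.001,0,0],0],[[-0.001,0,0],0],[[0,0,0],0]]'
python3 -m handwheel '[[[-0.001,0,0],0],[[0,0,0],0]]'
```

```text
time_s: 18.0
tcp_pos: [0.5778, 0.1598, 0.0461]
eef_rot: [-180.0, 0.0, 94.4]
contact_force: [-0.1, 0.3, 3.5]
finger_gap: 0.0131
time_s: 18.3
tcp_pos: [0.578, 0.1581, 0.0461]
eef_rot: [-180.0, -0.0, 94.4]
contact_force: [-0.4, 3.1, 1.8]
finger_gap: 0.013
time_s: 18.5
tcp_pos: [0.5779, 0.1576, 0.0459]
eef_rot: [-180.0, -0.0, 94.4]
contact_force: [-0.3, 8.0, -2.1]
finger_gap: 0.0129
```

```bash
python3 -m handwheel '[[[-0.001,0,0],0],[[0,0,0],0]]'
python3 -m handwheel '[[[-0.001,0,0],0],[[0,0,0],0]]'
```

```text
time_s: 18.7
tcp_pos: [0.5779, 0.1572, 0.0457]
eef_rot: [-180.0, -0.1, 94.4]
contact_force: [-0.1, 15.1, -6.3]
finger_gap: 0.0132
time_s: 18.9
tcp_pos: [0.5778, 0.1568, 0.0455]
eef_rot: [-180.0, -0.1, 94.4]
contact_force: [0.9, 20.4, -10.3]
finger_gap: 0.0132
```

```bash
python3 -m handwheel '[[[0.001,0,0],0],[[0.001,0,0],0],[[0.0005,0,0],0],[[0,0,0],0]]'
python3 - <<'E'
from fit import *
p=imaging.read_camera("side"); c=(215,290,260,325); S=10
im=cv2.resize(p["img"][c[2]:c[3],c[0]:c[1],::-1],None,fx=S,fy=S,interpolation=cv2.INTER_CUBIC)
cv2.imwrite("pics/catch13.png",im)
E
```

```text
time_s: 19.3
tcp_pos: [0.5779, 0.1579, 0.046]
eef_rot: [-180.0, -0.0, 94.4]
contact_force: [-0.9, 6.5, -1.2]
finger_gap: 0.0129
```

View pics/catch13.png

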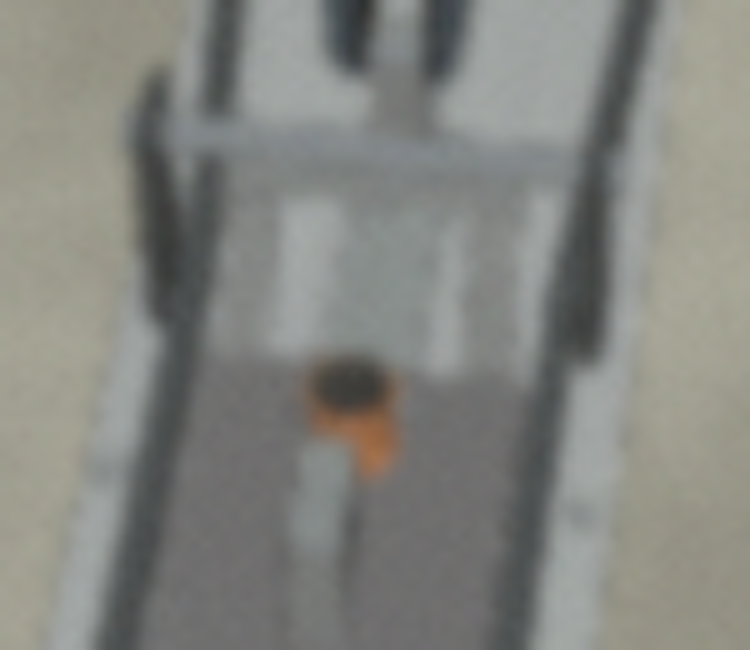

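```bash
python3 -m handwheel '[[[0,0,0],0],[[0,0,0],0],[[0,0,0],0],[[0,0,0],0]]' -0.4
python3 -m handwheel '[[[0,0,-0.005],0],[[0,0,-0.015],0],[[0,0,-0.03],0],[[0,0,-0.04],0],[[-0.02,0,-0.03],0],[[-0.04,0,-0.02],0],[[-0.045,0,0],0],[[-0.045,0,0],0],[[-0.045,0,0],0],[[-0.03,0,0],0],[[-0.01,0,0],0],[[0,0,0],0]]'
python3 - <<'E'
from fit import *
print(get_state()["contact_force"])
for n in("side","top"):
    p=imaging.read_camera(n); np.savez(f"{n}14.npz",**p); c=(200,300,250,380) if n=="side" else (130,290,165,245)
    S=4.5 if n=="side" else 5
    cv2.imwrite(f"pics/{n}14.png",cv2.resize(p["img"][c[2]:c[3],c[0]:c[1],::-1],None,fx=S,fy=S,interpolation=cv2.INTER_CUBIC))
    save(p,f"pics/{n}14full.png")
    for q in("lug_top","post_top"):
        for r in place_of(p,q)[:3]:
            X=at_z(p,r["uv"],.051 if q=="lug_top" else .061)[:2]-[.573,.2255]; a=np.radians(94.45)
            print(n,q,round(r["confidence"],2),"lane",np.round([X@[np.cos(a),np.sin(a)],X@[-np.sin(a),np.cos(a)]],4))
E
```

```text
time_s: 19.75
tcp_pos: [0.578, 0.1574, 0.0461]
eef_rot: [-180.0, 0.0, 94.4]
contact_force: [0.5, 0.3, -0.1]
finger_gap: 0.0277
time_s: 20.95
tcp_pos: [0.5962, -0.0777, 0.1863]
eef_rot: [180.0, 0.0, 94.3]
contact_force: [0.7, -0.2, -0.3]
finger_gap: 0.0273
[ 0.65942738 -0.18114513 -0.25529969]
side lug_top 0.92 lane [0.0627 0.0036]
side lug_top 0.57 lane [-0.5132  0.2526]
side post_top 0.72 lane [-0.0733  0.0002]
top lug_top 0.89 lane [-0.5121  0.2514]
top lug_top 0.58 lane [0.072  0.0018]
top post_top 0.65 lane [-0.0558  0.0017]
```

View pics/side14.png

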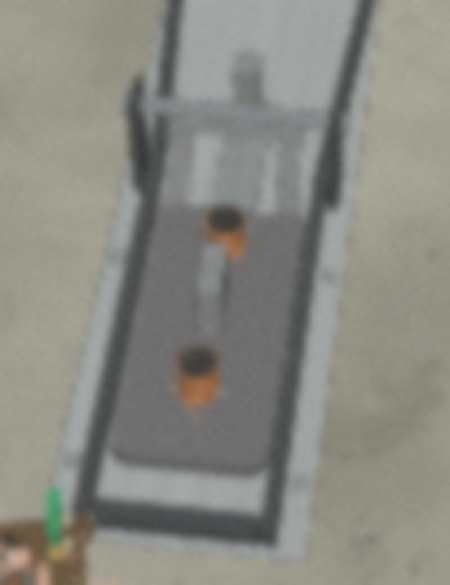

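View pics/top14full.png

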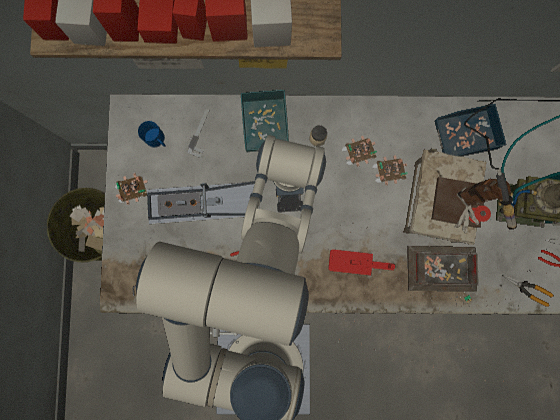

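View pics/top14.png

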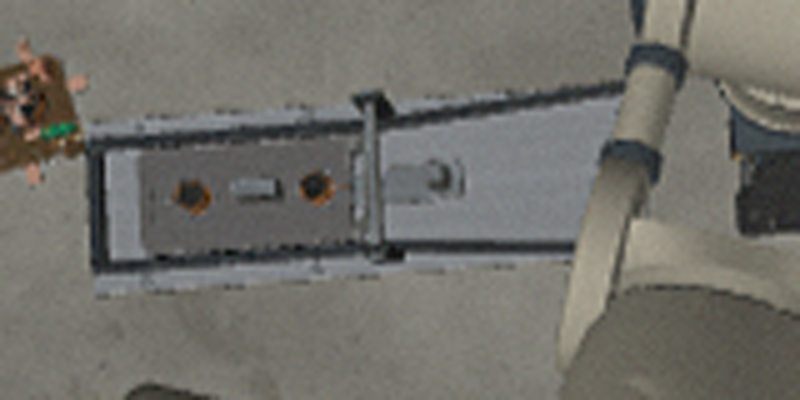

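View pics/side14full.png

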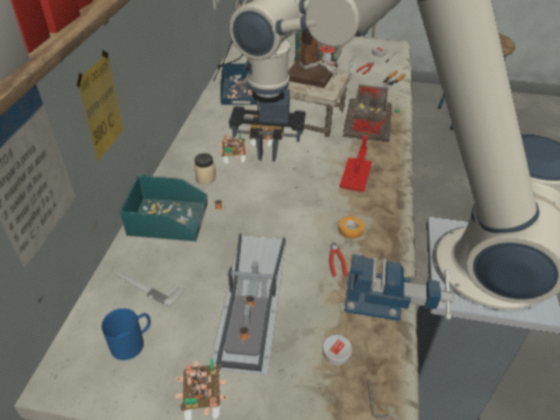

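```bash
python3 - <<'E'
from fit import *
p=dict(np.load("side14.npz")); a=np.radians(94.4); im=[]
for d in(-3,0,3):
    q=np.array([.5722,.2249])+(.075+d/1000)*np.array([np.cos(a),np.sin(a)])
    show(p,PAL[:1],np.array([*q,a]),"pics/tmp.png",(215,275,285,360),S=5,z=.006); im.append(cv2.resize(cv2.imread("pics/tmp.png"),None,fx=.88,fy=.88))
cv2.imwrite("pics/over14.png",np.hstack(im))
E
```

```text
(no output)
```

View pics/over14.png

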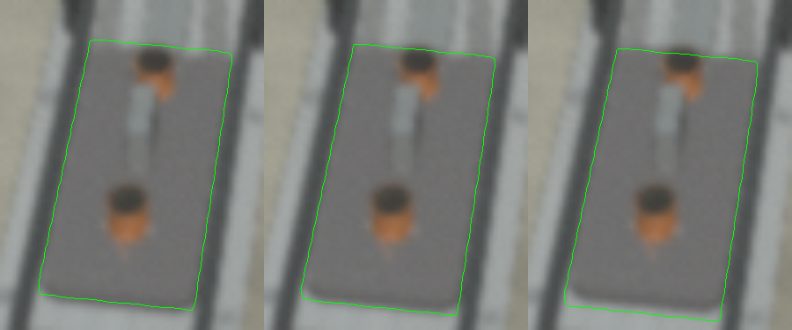

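The full side view shows the pallet in the lane behind the catch, both bobbins on the deck, and the bystanders where they were: loose bobbin at (218, 205), cutters at (338, 260), tin at (337, 348). The overlay at origin x = +75 ± 1–2 mm matches the deck, so I am handing in.

```bash
python3 - <<'E'
from h import *
print(env.job_done()); s=get_state(); print(s["time_s"],s["contact_force"])
E
```

```text
the job is handed in; nothing more can be done
None
the job is handed in; nothing more can be done
```

The grey pallet is in the lane behind the catch, with both bobbins in their nests, and I handed the job in just after 21 s on the robot's clock.

**What I did:** I lifted the pallet by its lug, laid it flat in the mouth with the tail outward and the deck front about 60 mm short of the catch's stopping face, and let go. I then gripped the tail post and slid the pallet in until its deck had lifted the catch and the catch had dropped behind it. Last, I drew it back until the force rose steadily to about 20 N, eased off, let go and moved clear.

**Last checks:**
- **Catch:** before the draw-back, the camera showed the prongs hanging at rest with bare base between them and the deck.
- **Final position:** the deck overlay matches the pallet's origin at lane x = +75 mm to within 1–2 mm. There is a clear gap to the end stop, and the gripper touched nothing.
- **Other things on the bench:** the loose bobbin, cutters and tin look unmoved in the side view.
- **Robot and catch:** I kept the fingers about 5 mm from the catch's axle by calculation, and the readings showed no contact. I did not measure that clearance directly.

**Disagreements:**
- **Lug and post points:** the network's points for these differed between the cameras by up to about 17 mm along the lane. I relied on the overlay and the contact force instead.
- **Pallet's first position:** the side and top camera fits of where the pallet first lay differed by 5 mm. I used the top one, and the grasp confirmed it.

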